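# Lock the plugged cam coupler

### The job

Two upright cam-and-groove couplers stand on the bench, each with two brass cam arms raised at its sides; the blue dust plug already sits in the mouth of one of them. Lock that plug in: swing both arms of its coupler down together, at the same time and not one after the other, until they lie home along the coupler's body, with the plug still seated, then let go. Leave the other, empty coupler untouched.

Things in the scene. Friction and masses are not known exactly. Their poses are not given: they have to be found in the camera images.
- coupler_mouth (a point): Centre of the rim of the plugged coupler, 115 mm above the bench. Bolted down; grey foot 90 mm across, aluminium body 42 mm across. z up. The two brass cam arms are hinged at its +y and -y sides, on pins along x, 26 mm either side of the centre and 10 mm below the rim (ears reach 31 mm out). Raised arms span about 180 mm along y; home they measure 61 mm over their outer faces, 68 mm at the tips.
- cam_left (a joint): Cam arm on the coupler's +y side, 13 mm wide, 6.5 mm thick, 66 mm long from its pin: 0 = home, hanging straight down beside the body (a stop); 1.57 = level outward; starts at 1.35 to 1.9. Stiff (0.08 N m), stays where left. Fingers 70 to 100 mm apart lowered astride the body push both arms down till they pass outside them (tips about 40 mm below the pins); closing brings the arms home.
- cam_right (a joint): The same for the arm on the -y side: 0 = home, hanging straight down; 1.57 = level outward; starts at 1.35 to 1.9.
- plug_flange (a point): Blue dust plug (loose, about 60 g) in the plugged coupler: centre of the underside of its flange (39 mm across), which rests on the coupler's rim. The plug rises 8 mm above the rim and its grooved stem, 29 mm across, hangs 34 mm into the mouth. z up.
- spare: The other coupler, empty, of the same make and size with its two arms also raised: centre of the underside of its foot on the bench (axes as for the plugged one). To be left untouched.
Not all that is in view belongs to the job. What is shaped like the part that bears plug_flange but green is not meant.

How it is judged:
By the outcome, as a careful person would: the job done as asked, in the order asked, and still so for the second after the job is handed in, with the robot touching nothing.
It also fails if it takes over 32 s, if anything falls off the work surface, if the arm or the gripper's body presses on something with over 40 N, if the wrist force passes 120 N, or if a joint passes its speed limit or range.

### The arm

A 6-joint arm with a two-finger parallel gripper is mounted at the origin on a cart in front of the work surface, level with it; the furniture and walls round the work are solid. World frame = base frame: x ahead of the robot, y to its left, z up, the work surface at z = 0. Lengths are in mm, angles in rad, forces in N, time in s.
With the tool pointing down it reaches from about 400 to 925 mm from the base axis. Payload 12.5 kg.
Tool frame: the origin (TCP) lies between the finger pads; the fingertips stand 19 mm ahead of it and the grasp point (between the pads) is the TCP (env.tips_ahead is the distance from the TCP to the fingertips, in mm); z points along the fingers, y is the line along which they close (so a half turn about z gives the same grasp; the last joint's range is limited). The gripper opens to 95 mm and grips with 3 to 60 N. Pads are 20 mm wide; open, the fingers measure 119 mm over their backs; the gripper's body (75 mm by 180 mm) begins 59 mm behind the grasp point.
Start: joints at [1.018, 0.491, 1.559, -0, 1.092, -0.106], TCP at [270.039, 563.674, 195.961] pointing down, gripper open.
Joint ranges: [-3.1, 3.1], [-0.84, 2.19], [0.05, 2.79], [-1.13, 4.28], [0.06, 2.93], [-2.69, 2.69]. Speed limits (rad/s): [2.22, 2.22, 2.79, 3.14, 3.14, 3.14].

### API

Orientations are given as [roll, pitch, yaw] about the fixed x, y, z axes, in that order (R = Rz(yaw) Ry(pitch) Rx(roll)).
In Python, from cell import env gives the robot as it stands.
- The arm moves only by the shell command python3 -m crank 'ROWS'. ROWS is JSON, a list of rows, each a list of 5 numbers: the shift along the tool's x, y, z in mm, then the turn about the tool's z in degrees, then the finger opening in mm, from 0 to 95.1. In form: [[dx, dy, dz, yaw, grip], ...]. A call has 1 to 10 rows; each row is the pose to reach, as a shift and turn from the pose commanded when the call began, along the tool's axes at that moment; what a row does not reach only later rows make up. A row lasts 1/12 s, in which the tool goes at most 41.7 mm and 7.16 degrees, less where a joint would pass 70% of its speed; a pose out of reach is approached as far as the arm can. A call with a gripper value outside its range is refused whole. The fingers move at their own pace and stop on an object; the grip force is fixed at half the most. Time passes only in rows, so rows that repeat a pose let the fingers close. It gives the time, the measured TCP pose, the force, the opening and the grip force at its end, in the units of the state.
- env.state(): the state, without advancing time (a new reading comes with each control period).
- env.read_camera(name): name is "scene" or "top"; returns a dict with "img" (384x512x3 uint8, blue, green, red), "K" (3x3 intrinsics, pixels), "k1" (the pictures are not rectified: a ray, as slopes to the right and down, at radius r is drawn at 1 + k1 r^2 times it, then the intrinsics apply), "pose" (4x4, takes a point from camera to world coordinates). Camera axes: x right, y down, z forward; pixel columns grow to the right and rows downward; lengths in mm; the calibration is good to about 2 mm. A picture is of the moment at which its call begins. There is no depth.
- env.job_done(): hands the job in; it is judged then, once.
The state is a dict: "t": time; "joints": joint angles; "qvel": joint speeds; "tau": joint torques, N m; "eef_pos": TCP position; "tcp_rot": TCP orientation; "ft_force": force on the tool from outside, world axes, zero at the start; "moment": the same for the moment, N m; "opening": opening from 0.0 (shut) to 1.0 (fully open); "grip_force": force on a finger pad.
Only numpy, scipy, OpenCV 4.12 (cv2) and the standard library are available. Lean on these libraries where they do the work, as an engineer would, in place of code of your own. Each camera call takes 0.05 s, during which the arm holds its last target. There are 200 camera calls.

## Working session

There is one attempt and no reset: what is moved stays moved. The work goes in short steps, Python scripts to look and compute and a shell command to move; the robot and the scene stay as the last step left them, time stands still between calls to the robot, and variables do not carry over. Pictures are saved under pics/ and viewed, at most 10 in all, crops included, and the job is handed in when it is done.

```bash
mkdir -p pics
cat > h.py <<'E'
from cell import env
import numpy as np, cv2
def ray(c,u,v):
    K=c["K"];d=np.array([(u-K[0][2])/K[0][0],(v-K[1][2])/K[1][1]]);s=d.copy()
    for _ in range(20): s=d/(1+c["k1"]*(s@s))
    P=np.array(c["pose"]);return P[:3,3],P[:3,:3]@np.array([s[0],s[1],1])
def onz(c,u,v,z):
    o,r=ray(c,u,v);return o+r*(z-o[2])/r[2]
E
python3 - <<'E'
from h import *
for n in("scene","top"):
    c=env.read_camera(n);np.save(n+".npy",c,allow_pickle=True);cv2.imwrite(f"pics/{n}0.png",c["img"]);print(n,np.round(c["pose"],2).tolist())
s=env.state();print(s["eef_pos"],s["tcp_rot"],s["t"],s["opening"])
E
```

```text
scene [[0.77, -0.49, 0.41, 149.89], [-0.64, -0.59, 0.5, -492.97], [-0.01, -0.64, -0.77, 740.43], [0.0, 0.0, 0.0, 1.0]]
top [[-0.01, -0.97, 0.22, 296.83], [-1.0, 0.01, 0.0, -57.75], [-0.0, -0.22, -0.97, 920.01], [0.0, 0.0, 0.0, 1.0]]
[269.91305587 563.4605695  195.42583251] [-3.14063056e+00 -8.24281247e-05  2.69477854e+00] 0.1 1.000565083373053
```

View pics/scene0.png

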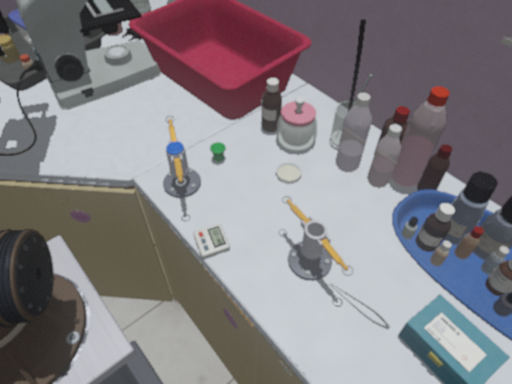

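View pics/top0.png

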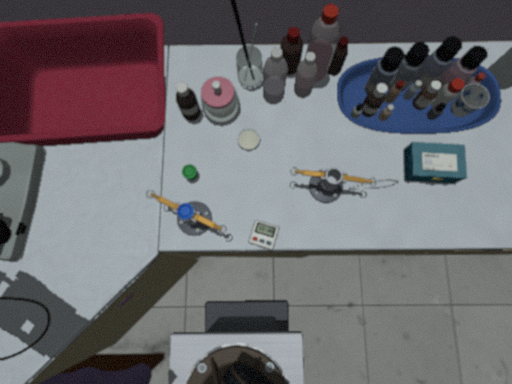

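The top view shows the plugged coupler's blue plug at about (186,212), with arm tips near (150,193) and (230,237). In the scene view the plug is at (176,149), with tips at (170,120) and (185,217). The spare is at (333,177) in the top view.

Run:
```python
from h import *
C={n:np.load(n+".npy",allow_pickle=True).item() for n in("scene","top")}
R={"top":(135,180,245,250),"scene":(150,105,210,230)}
for n,c in C.items():
    x0,y0,x1,y1=R[n];im=c["img"][y0:y1,x0:x1];h=cv2.cvtColor(im,cv2.COLOR_BGR2HSV)
    m=cv2.inRange(h,(105,120,60),(130,255,255));k,l,s,ce=cv2.connectedComponentsWithStats(m);i=1+s[1:,4].argmax()
    u=ce[i]+[x0,y0];print(n,"blue",u,s[i],onz(c,*u,121))
    b=cv2.inRange(h,(10,90,80),(30,255,255));k,l,s,ce=cv2.connectedComponentsWithStats(b)
    for i in range(1,k):
        if s[i,4]>15:
            p=np.argwhere(l==i)[:,::-1]+[x0,y0]; d=p-p.mean(0);w=np.linalg.svd(d,full_matrices=0)[2][0];t=d@w
            e=[p.mean(0)+w*t.min(),p.mean(0)+w*t.max()]
            print("brass",s[i,4],np.round(e,1).tolist(),[np.round(onz(c,*q,105)).tolist() for q in e])
    cv2.imwrite(f"pics/{n}c.png",cv2.resize(im,None,fx=5 if n=="top" else 4.5,fy=5 if n=="top" else 4.5,interpolation=cv2.INTER_CUBIC))
```

```text
scene blue [174.44966443 147.84563758] [ 17  37  16  12 149] [427.60282791 105.25878886 121.        ]
brass 79 [[169.6, 119.9], [173.4, 140.3]] [[477.0, 207.0, 105.0], [446.0, 143.0, 105.0]]
brass 137 [[176.4, 157.8], [180.5, 181.1]] [[421.0, 92.0, 105.0], [391.0, 31.0, 105.0]]
top blue [185.2254902  211.01960784] [ 42  24  17  16 204] [427.49734912 109.98396392 121.        ]
brass 118 [[151.0, 194.0], [176.4, 207.1]] [[471.0, 195.0, 105.0], [439.0, 134.0, 105.0]]
brass 160 [[194.2, 215.6], [220.2, 228.7]] [[419.0, 92.0, 105.0], [389.0, 32.0, 105.0]]
```

View pics/topc.png

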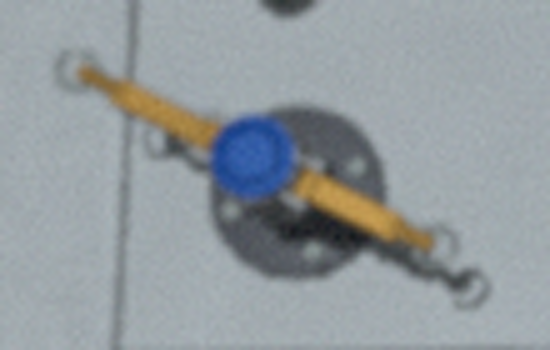

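View pics/scenec.png

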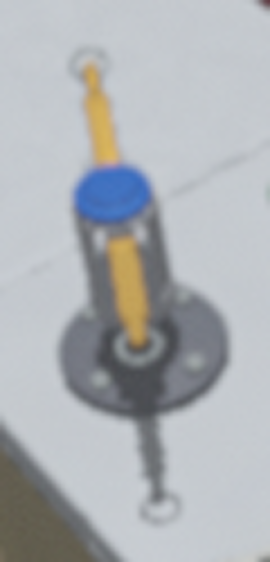

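The crops agree on the following:
- **Centre:** the plugged coupler is at about (427,109).
- **Arm axis:** about 63.5°, which is close to the tool's y axis as it stands.
- **Arms:** the right one is about level and the left one slightly raised.

Before moving, I'll check the microscope's extent for the transit.

Run:
```python
from h import *
from scipy.spatial.transform import Rotation as Ro
C={n:np.load(n+".npy",allow_pickle=True).item() for n in("scene","top")}
for p in((45,145),(18,260),(165,130)): print(p,onz(C["top"],*p,30))
for p in((60,98),(158,72),(80,75)): print(p,onz(C["scene"],*p,30))
s=env.state();R=Ro.from_euler("xyz",s["tcp_rot"]).as_matrix()
for w in((230,420,240),(330,250,240),(427,109,240),(427,109,150)): print(w,R.T@(np.array(w)-s["eef_pos"]))
y=R[:,1];print(np.degrees(np.arctan2(y[1],y[0])))
```

```text
(45, 145) [620.89914881 502.47463801  30.        ]
(18, 260) [325.80487697 530.6492874   30.        ]
(165, 130) [660.41891004 190.81581565  30.        ]
(60, 98) [335.43248704 559.48772297  30.        ]
(158, 72) [606.33225281 493.18024583  30.        ]
(80, 75) [424.33400116 625.03663801  30.        ]
(230, 420, 240) [ -25.9901425  -146.66583371  -44.43522423]
(330, 250, 240) [-189.62905408 -256.76714194  -44.34278484]
(427, 109, 240) [-338.03173709 -342.01172419  -44.27300408]
(427, 109, 150) [-338.03915562 -341.92513575   45.72695396]
64.39944138223254
```

```bash
python3 -m crank '[[-5,-35,-20,0,95],[-12,-70,-44,0,95],[-20,-110,-44,0,95],[-26,-147,-44,0,95],[-54,-165,-44,0,95],[-85,-187,-44,0,95],[-115,-207,-44,0,95],[-145,-227,-44,0,95],[-175,-247,-44,0,95],[-190,-257,-44,0,95]]'
python3 - <<'E'
from h import *
from scipy.spatial.transform import Rotation as Ro
s=env.state();R=Ro.from_euler("xyz",s["tcp_rot"]).as_matrix();print(s["t"],s["eef_pos"],s["ft_force"])
for w in((427,109,240),(427,109,165)): print(w,R.T@(np.array(w)-s["eef_pos"]))
E
```

```text
t: 0.93
eef_pos: [331.3, 247.2, 239.9]
tcp_rot: [-3.141, 0.0, 2.694]
ft_force: [1.0, 0.0, 0.5]
opening: 0.999
grip_force: 0.0
0.9333 [331.31536046 247.23572948 239.94387021] [0.9926499  0.03520984 0.50436505]
(427, 109, 240) [-1.46117963e+02 -8.31517332e+01  1.91316063e-02]
(427, 109, 165) [-146.08970325  -83.13350984   75.01912407]
```

```bash
python3 -m crank '[[-35,-20,0,0.9,95],[-70,-40,0,0.9,95],[-105,-60,0,0.9,95],[-135,-76,0,0.9,95],[-146,-83,20,0.9,95],[-146,-83,50,0.9,95],[-146,-83,70,0.9,95],[-146,-83,70,0.9,95]]'
python3 - <<'E'
from h import *
ims=[]
for n,(x0,y0,x1,y1) in {"top":(125,150,265,290),"scene":(110,60,250,200)}.items():
    c=env.read_camera(n);ims.append(cv2.resize(c["img"][y0:y1,x0:x1],(400,400),interpolation=2))
cv2.imwrite("pics/above.png",np.hstack(ims))
E
```

```text
t: 1.6
eef_pos: [424.5, 111.2, 166.9]
tcp_rot: [-3.138, -0.005, 2.678]
ft_force: [0.0, 0.1, -0.6]
opening: 0.998
grip_force: 0.0
```

View pics/above.png

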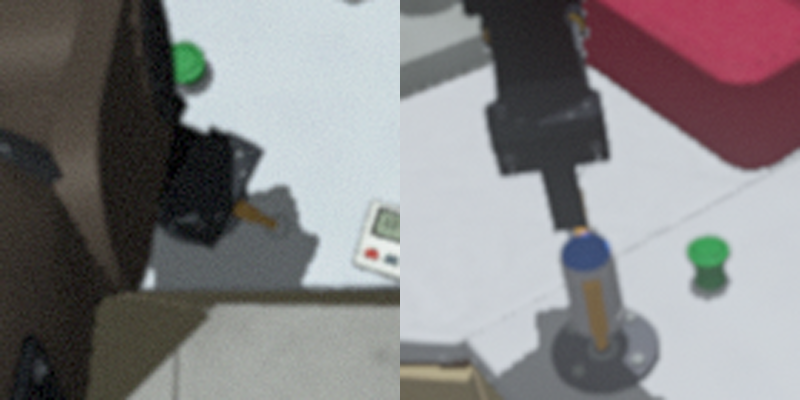

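The scene crop shows the near finger's tip at about full-image px (168,140), above the plug at (174,148). The top view is mostly hidden by the arm. I'll compare that with the tip position expected from the pose.

Run:
```python
from h import *
from scipy.spatial.transform import Rotation as Ro
s=env.state();R=Ro.from_euler("xyz",s["tcp_rot"]).as_matrix();p=s["eef_pos"];print(s["t"],p,s["tcp_rot"])
y=R[:,1];print(np.degrees(np.arctan2(y[1],y[0])))
c=np.load("scene.npy",allow_pickle=True).item();P=np.linalg.inv(c["pose"])
def pr(w):
    q=(P@np.r_[w,1])[:3];a=q[:2]/q[2];a=a*(1+c["k1"]*(a@a));return np.round(c["K"][:2,:2]@a+c["K"][:2,2],1)
for d in(-47.5,-59.5,47.5,59.5): print(d,[pr(p+R@[x,d,19]) for x in(-10,10)])
print(pr([427,109,121]), R.T@(np.array([427,109,79])-p))
```

```text
1.7 [426.07668366 111.88535663 170.06543757] [-3.14096830e+00 -1.10549494e-03  2.67914408e+00]
63.50368811179892
-47.5 [array([177.4, 150.9]), array([167.5, 152.5])]
-59.5 [array([178.1, 155. ]), array([168.1, 156.7])]
47.5 [array([172.2, 120.8]), array([162.9, 122.3])]
59.5 [array([171.6, 117.3]), array([162.4, 118.7])]
[173.3 147. ] [-2.2142802  -2.11350139 91.06438266]
```

```bash
cat >> h.py <<'E'
from scipy.spatial.transform import Rotation as Ro
def pr(c,w):
    q=(np.linalg.inv(c["pose"])@np.r_[w,1])[:3];a=q[:2]/q[2];a=a*(1+c["k1"]*(a@a));return np.array(c["K"])[:2,:2]@a+np.array(c["K"])[:2,2]
E
python3 - <<'E'
from h import *
c=env.read_camera("scene");s=env.state();R=Ro.from_euler("xyz",s["tcp_rot"]).as_matrix();p=s["eef_pos"];print(p,s["opening"])
x0,y0=120,70;f=6;im=cv2.resize(c["img"][y0:170+20,x0:220],None,fx=f,fy=f-1,interpolation=2)
def dot(w,col):
    q=(pr(c,w)-[x0,y0]+.5)*[f,f-1];cv2.circle(im,tuple(int(v) for v in q),4,col,-1)
for x in(-10,10):
  for d in(-47.5,47.5,-59.5,59.5): dot(p+R@[x,d,19],(0,255,0) if d<0 else (0,0,255))
for x in(-37,37):
  for d in(-90,90): dot(p+R@[x,d,-59],(255,255,0) if d<0 else (255,0,255))
cv2.imwrite("pics/chk.png",im)
E
```

```text
[426.52599703 112.06739603 170.7717326 ] 0.9984213269678326
```

View pics/chk.png

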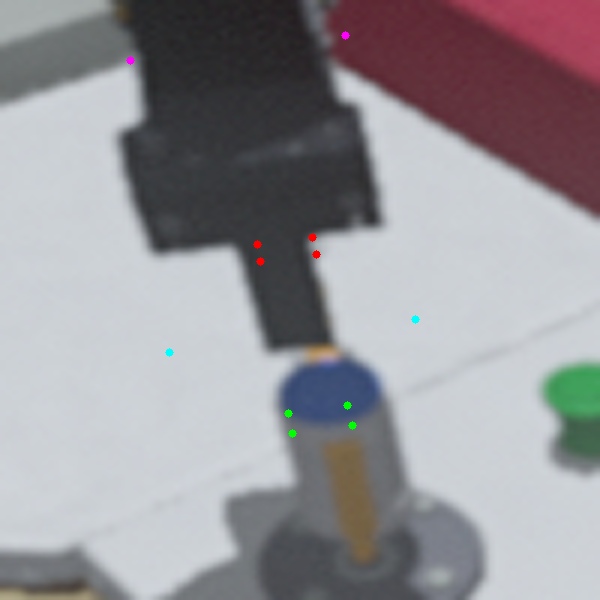

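The scene crop doesn't match my prediction. The near fingertip edge is at about full px (170,139), and I expected about (173,153). I'll triangulate the gripper's visible corners in both views before going down.

Run:
```python
from h import *
t=env.read_camera("top");c=env.read_camera("scene");s=env.state();R=Ro.from_euler("xyz",s["tcp_rot"]).as_matrix();p=np.array(s["eef_pos"]);print(p)
S=lambda a,b:(a/6+120-.5,b/5+70-.5)
for z in(151,190,230,260,290,320):
    o=lambda c,q:np.round(R.T@(onz(c,*q,z)-p)).tolist()
    print(z,"scene",o(c,S(155,250)),o(c,S(380,222)),"tip",o(c,S(300,347)))
x0,y0=150,160;f=6;im=cv2.resize(t["img"][y0:y0+100,x0:x0+110],None,fx=f,fy=f,interpolation=2)
im=cv2.convertScaleAbs(im,alpha=2.0,beta=10)
for d,x,z,col in[(-47.5,-10,19,(0,255,0)),(-47.5,10,19,(0,255,0)),(-59.5,-10,19,(0,255,0)),(-59.5,10,19,(0,255,0)),(-90,-37,-59,(255,255,0)),(-90,37,-59,(255,255,0)),(-40,-37,-59,(0,0,255)),(-40,37,-59,(0,0,255))]:
    q=(pr(t,p+R@[x,d,z])-[x0,y0]+.5)*f;cv2.circle(im,tuple(int(v) for v in q),4,col,-1)
cv2.imwrite("pics/chk2.png",im[:600])
```

```text
[426.68190868 112.18739644 171.18412997]
151 scene [47.0, 65.0, 20.0] [-35.0, 65.0, 20.0] tip [2.0, -9.0, 20.0]
190 scene [42.0, 17.0, -19.0] [-34.0, 16.0, -19.0] tip [1.0, -52.0, -19.0]
230 scene [37.0, -33.0, -59.0] [-33.0, -33.0, -59.0] tip [-1.0, -97.0, -59.0]
260 scene [34.0, -70.0, -89.0] [-33.0, -70.0, -89.0] tip [-2.0, -130.0, -89.0]
290 scene [30.0, -107.0, -119.0] [-32.0, -107.0, -119.0] tip [-4.0, -163.0, -119.0]
320 scene [27.0, -144.0, -149.0] [-32.0, -144.0, -149.0] tip [-5.0, -197.0, -149.0]
```

View pics/chk2.png

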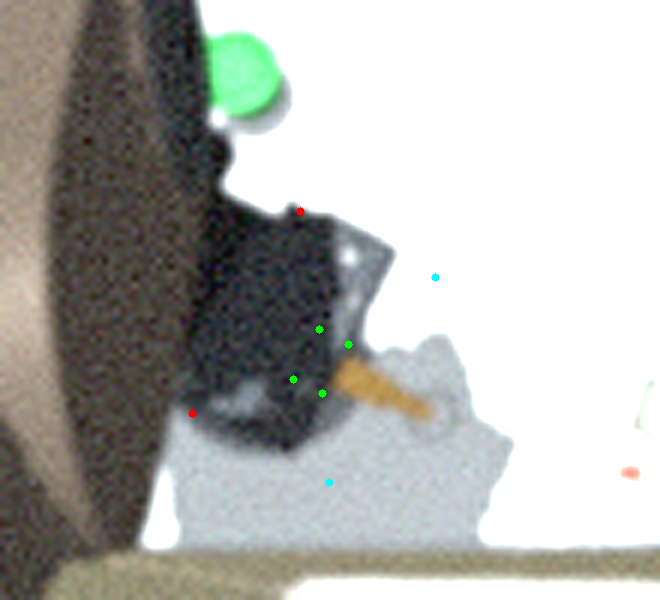

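```bash
python3 -c "
from h import *
print(env.tips_ahead,[a for a in dir(env) if a[0]!='_'])"
python3 -m crank '[[-1,-2.5,10,0,95],[-1,-2.5,20,0,95],[-1,-2.5,28,0,95],[-1,-2.5,34,0,95],[-1,-2.5,34,0,95]]'
```

```text
19.0 ['IKError', 'job_done', 'read_camera', 'state', 'tips_ahead']
t: 2.27
eef_pos: [425.7, 109.3, 135.5]
tcp_rot: [-3.141, -0.001, 2.679]
ft_force: [-0.6, -0.7, 0.3]
opening: 0.998
grip_force: 0.0
```

```bash
python3 -m crank '[[0,0,5,0,95],[0,0,10,0,95],[0,0,15,0,95],[0,0,20,0,95],[0,0,20,0,95]]'
python3 - <<'E'
from h import *
c=env.read_camera("scene");s=env.state();print(s["eef_pos"],s["ft_force"],s["moment"])
cv2.imwrite("pics/low.png",cv2.resize(c["img"][80:180,120:220],(600,600),interpolation=2))
E
```

```text
t: 2.68
eef_pos: [425.6, 109.1, 115.1]
tcp_rot: [-3.141, -0.001, 2.679]
ft_force: [0.3, 0.1, 0.4]
opening: 0.999
grip_force: 0.0
[425.6935721  109.16647693 115.46347266] [-0.73863416  0.82811338 -0.09849184] [-0.00779029 -0.0075284   0.00284873]
```

View pics/low.png

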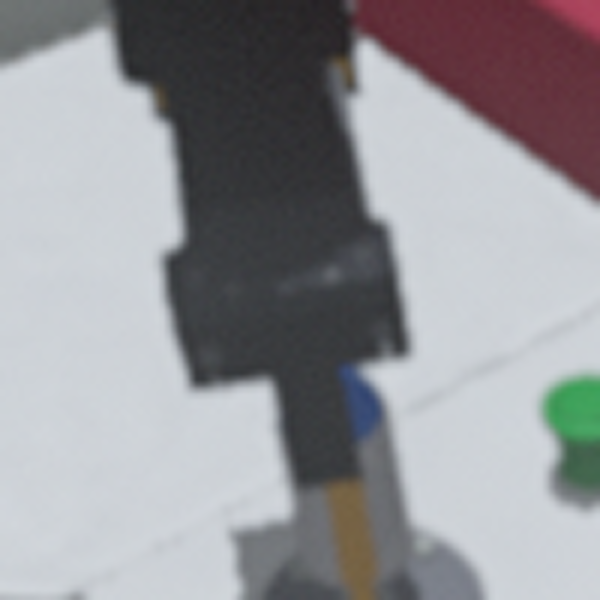

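The scene crop shows the fingertip bottom at about crop (328,482), still clear of the near brass arm at (350,490), and the force is nil. The real fingertips therefore seem higher than the TCP reading implies. I'll quantify that and the lateral offset.

Run:
```python
from h import *
c=np.load("scene.npy",allow_pickle=True).item();s=env.state();R=Ro.from_euler("xyz",s["tcp_rot"]).as_matrix();p=np.array(s["eef_pos"])
S=lambda a,b:(a/6+120-.5,b/6+80-.5)
def atd(q,d):
    o,r=ray(c,*q);o=R.T@(o-p);r=R.T@r;return np.round(o+r*(d-o[1])/r[1],1)
for q in((300,488),(358,479)):
    print("tip",q,[atd(S(*q),d).tolist() for d in(-59.5,-53.5,-47.5)])
# brass arms from first images and plug, in the present tool frame
t=np.load("top.npy",allow_pickle=True).item()
for n,cc,qs in(("top",t,((194.2,215.6),(220.2,228.7),(176.4,207.1),(151,194))),("scene",c,((176.4,157.8),(180.5,181.1),(173.4,140.3),(169.6,119.9)))):
    print(n,[np.round(R.T@(onz(cc,*q,z)-p),1).tolist() for q,z in zip(qs,(107,107,110,120))])
print("plug",[np.round(R.T@(onz(cc,*q,z)-p),1).tolist() for cc,q,z in((t,(185.2,211),121),(c,(174.4,147.8),120))])
```

```text
tip (300, 488) [[9.9, -59.5, -26.0], [10.2, -53.5, -20.0], [10.5, -47.5, -14.1]]
tip (358, 479) [[-9.5, -59.5, -25.6], [-9.4, -53.5, -19.7], [-9.3, -47.5, -13.7]]
top [[-1.7, -18.4, 8.5], [-1.1, -85.9, 8.5], [-1.0, 27.0, 5.5], [-1.6, 91.1, -4.6]]
scene [[-3.6, -19.2, 8.5], [-4.0, -87.6, 8.5], [-3.6, 33.5, 5.4], [-3.1, 92.2, -4.6]]
plug [[-1.3, 1.6, -5.5], [-3.3, -1.4, -4.5]]
```

```bash
python3 -m crank '[[-2,0,6,0,95],[-2,0,12,0,95],[-2,0,18,0,95],[-2,0,24,0,95],[-2,0,24,0,95]]'; python3 -m crank '[[0,0,3,0,95],[0,0,6,0,95],[0,0,9,0,95],[0,0,12,0,95],[0,0,12,0,95]]'
python3 - <<'E'
from h import *
c=env.read_camera("scene");s=env.state();print(s["eef_pos"],s["ft_force"],s["moment"])
cv2.imwrite("pics/low2.png",cv2.resize(c["img"][90:200,110:220],(600,600),interpolation=2))
E
```

```text
t: 3.15
eef_pos: [427.7, 108.3, 91.0]
tcp_rot: [-3.141, -0.001, 2.679]
ft_force: [0.5, -0.7, 0.4]
opening: 0.996
grip_force: 0.0
t: 3.57
eef_pos: [427.8, 108.3, 79.8]
tcp_rot: [3.141, 0.0, 2.679]
ft_force: [0.2, 0.4, 2.8]
opening: 0.996
grip_force: 1.1
[427.78541565 108.28268151  79.91737384] [ 1.14572189 -0.8114958   1.13825815] [ 0.05965776 -0.1342858  -0.01296899]
```

View pics/low2.png

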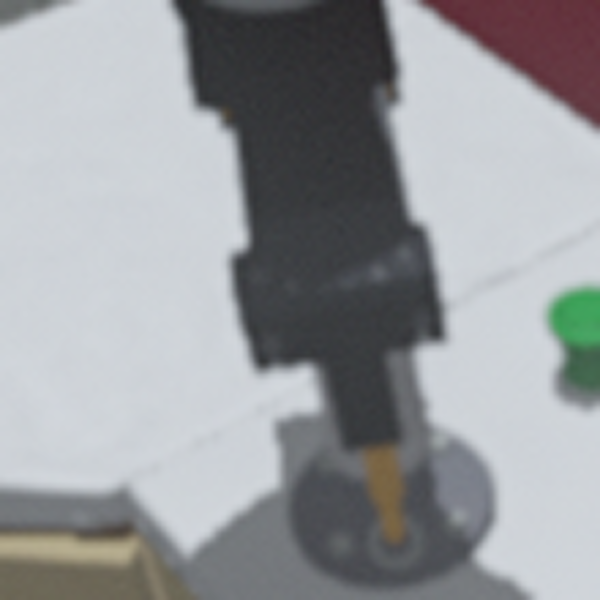

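The crop shows the fingertip bottom at about (370,445), meeting the near arm, and light contact forces have started. I'll press on in steps.

```bash
python3 -m crank '[[0,0,4,0,95],[0,0,8,0,95],[0,0,12,0,95],[0,0,16,0,95],[0,0,20,0,95],[0,0,20,0,95]]'; python3 -m crank '[[0,0,4,0,95],[0,0,8,0,95],[0,0,12,0,95],[0,0,12,0,95]]'
python3 - <<'E'
from h import *
c=env.read_camera("scene");s=env.state();print(s["eef_pos"],s["ft_force"],s["moment"])
a=cv2.resize(c["img"][100:200,120:220],(400,400),interpolation=2)
t=env.read_camera("top")["img"];b=cv2.resize(t[170:270,150:250],(400,400),interpolation=2)
cv2.imwrite("pics/low3.png",np.hstack([a,cv2.convertScaleAbs(b,alpha=1.7,beta=10)]))
E
```

```text
t: 4.12
eef_pos: [427.8, 108.3, 59.6]
tcp_rot: [-3.142, -0.0, 2.679]
ft_force: [1.8, 0.6, 0.1]
opening: 0.999
grip_force: 0.8
t: 4.45
eef_pos: [427.5, 108.2, 47.2]
tcp_rot: [-3.141, -0.001, 2.679]
ft_force: [0.5, 0.4, 0.3]
opening: 0.998
grip_force: 1.0
[427.42829471 108.23357661  47.42631042] [1.56577538 0.01358153 0.18052848] [ 0.04225722 -0.06886603  0.01815118]
```

View pics/low3.png

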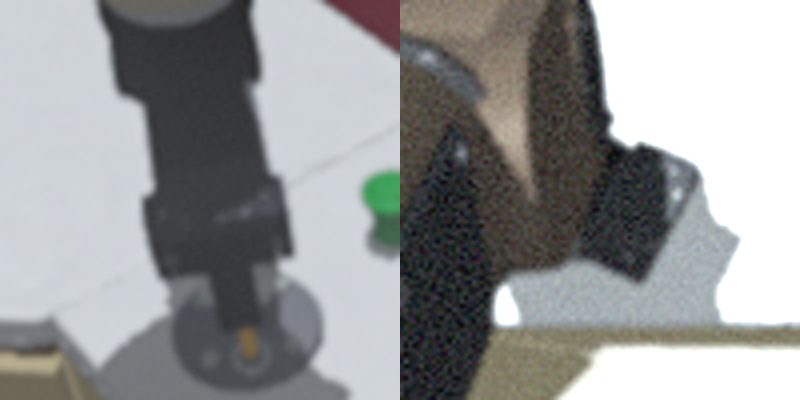

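The left crop shows the fingertip bottom at about (237,328), with the near arm swung down and only a short brass stub visible at (247,342). The right crop (top view) is mostly hidden by the arm. I'll compute the tip height numerically.

Run:
```python
from h import *
c=np.load("scene.npy",allow_pickle=True).item();s=env.state();R=Ro.from_euler("xyz",s["tcp_rot"]).as_matrix();p=np.array(s["eef_pos"])
def atd(q,d):
    o,r=ray(c,*q);o=R.T@(o-p);r=R.T@r;return np.round(R@(o+r*(d-o[1])/r[1])+p,1)[2],np.round((o+r*(d-o[1])/r[1])[0],1)
for a,b in((237,328),(247,365),(247,356)): print((a,b),[atd((a/4+119.5,b/4+99.5),d) for d in(-59.5,-53.5,-47.5)])
```

```text
(237, 328) [(np.float64(75.7), np.float64(2.6)), (np.float64(69.1), np.float64(2.8)), (np.float64(62.5), np.float64(3.0))]
(247, 365) [(np.float64(44.5), np.float64(1.5)), (np.float64(37.6), np.float64(1.7)), (np.float64(30.7), np.float64(1.9))]
(247, 356) [(np.float64(51.9), np.float64(0.5)), (np.float64(45.1), np.float64(0.7)), (np.float64(38.2), np.float64(0.9))]
```

Tips are at about z≈75. I'll go 13 mm further and then close.

```bash
python3 -m crank '[[0,0,4,0,95],[0,0,8,0,95],[0,0,12,0,95],[0,0,14,0,95],[0,0,14,0,95]]'; python3 -m crank '[[0,0,0,0,85],[0,0,0,0,80],[0,0,0,0,75],[0,0,0,0,72],[0,0,0,0,70],[0,0,0,0,70]]'; python3 -m crank '[[0,0,0,0,66],[0,0,0,0,62],[0,0,0,0,58],[0,0,0,0,55],[0,0,0,0,55],[0,0,0,0,55],[0,0,0,0,55]]'
```

```text
t: 4.97
eef_pos: [427.4, 108.3, 33.3]
tcp_rot: [-3.141, -0.001, 2.679]
ft_force: [1.2, 0.3, -1.7]
opening: 1.001
grip_force: 0.9
t: 5.47
eef_pos: [427.6, 108.3, 33.9]
tcp_rot: [3.142, -0.0, 2.679]
ft_force: [-0.1, 0.2, -2.2]
opening: 0.741
grip_force: 1.4
t: 6.05
eef_pos: [429.1, 110.3, 33.9]
tcp_rot: [3.138, 0.002, 2.679]
ft_force: [5.4, 28.8, -10.3]
opening: 0.656
grip_force: 29.1
```

The fingers stopped at 62 mm, but one side carries the load: 29 N towards +y. I'll centre the tool along y to balance the squeeze.

```bash
python3 -m crank '[[0,1,0,0,55],[0,2,0,0,55],[0,3,0,0,55],[0,3,0,0,55],[0,3,0,0,55]]'
```

```text
t: 6.47
eef_pos: [428.9, 110.5, 33.8]
tcp_rot: [-3.141, -0.0, 2.679]
ft_force: [-0.2, -5.1, -4.2]
opening: 0.654
grip_force: 29.3
```

Balanced now, with both arms squeezed at 62 mm. I'll release, rise straight up and back off to check by masks.

```bash
python3 -m crank '[[0,-1,0,0,75],[0,-1,0,0,90],[0,-1,0,0,90],[0,-1,0,0,90],[0,-1,-10,0,90],[0,-1,-30,0,90],[0,-1,-60,0,90],[0,-1,-95,0,90],[0,-1,-130,0,90],[0,-1,-165,0,90]]'; python3 -m crank '[[0,0,-40,0,90],[35,20,-40,0,90],[70,40,-40,0,90],[105,60,-40,0,90],[140,80,-40,0,90],[165,105,-40,0,90],[190,130,-40,0,90],[190,130,-40,0,90]]'
python3 - <<'E'
from h import *
R={"top":(135,180,245,250),"scene":(150,105,210,230)}
for n in R:
    c=env.read_camera(n);x0,y0,x1,y1=R[n];h=cv2.cvtColor(c["img"][y0:y1,x0:x1],cv2.COLOR_BGR2HSV)
    for nm,lo,hi in(("blue",(105,120,50),(130,255,255)),("brass",(10,90,50),(30,255,255))):
        k,l,s,ce=cv2.connectedComponentsWithStats(cv2.inRange(h,lo,hi))
        for i in range(1,k):
            if s[i,4]>8:
                u=ce[i]+[x0,y0];print(n,nm,u.round(1),s[i].tolist(),onz(c,*u,121).round(1) if nm=="blue" else [onz(c,u[0],y0+r,z).round().tolist() for r,z in((s[i,1],105),(s[i,1]+s[i,3],40))])
E
```

```text
t: 7.3
eef_pos: [428.1, 110.1, 200.8]
tcp_rot: [-3.142, -0.0, 2.679]
ft_force: [0.9, -0.0, -0.6]
opening: 0.943
grip_force: 0.0
t: 7.97
eef_pos: [314.7, 315.2, 239.2]
tcp_rot: [3.14, -0.0, 2.683]
ft_force: [-0.1, 0.0, 0.6]
opening: 0.944
grip_force: 0.0
top blue [185.2 211.1] [43, 24, 16, 16, 203] [427.3 110.  121. ]
top brass [175.8 206.7] [40, 25, 3, 5, 10] [[444.0, 136.0, 105.0], [444.0, 151.0, 40.0]]
top brass [198.  217.8] [59, 34, 9, 9, 49] [[423.0, 84.0, 105.0], [410.0, 94.0, 40.0]]
scene blue [174.4 147.8] [17, 37, 16, 12, 151] [427.6 105.4 121. ]
scene brass [177.6 164. ] [24, 53, 7, 19, 53] [[423.0, 90.0, 105.0], [417.0, 99.0, 40.0]]
```

Run:
```python
from h import *
y=np.array([.446,.895,0]);o=np.array([428,110,0])
for n in("top","scene"):
    c=np.load(n+".npy",allow_pickle=True).item()
    for sg in(1,-1):
        for th in(0,.1,.3): print(n,sg,th,[pr(c,o+sg*y*(28+r*np.sin(th))+[0,0,105-r*np.cos(th)]).round(1).tolist() for r in(0,30,60)])
```

```text
top 1 0 [[176.0, 206.7], [178.9, 208.8], [181.6, 210.8]]
top 1 0.1 [[176.0, 206.7], [177.8, 208.3], [179.4, 209.8]]
top 1 0.3 [[176.0, 206.7], [175.5, 207.1], [175.0, 207.6]]
top -1 0 [[197.3, 217.2], [199.5, 219.0], [201.5, 220.7]]
top -1 0.1 [[197.3, 217.2], [200.6, 219.5], [203.6, 221.7]]
top -1 0.3 [[197.3, 217.2], [202.7, 220.5], [207.7, 223.7]]
scene 1 0 [[173.1, 143.2], [175.1, 152.8], [177.0, 162.0]]
scene 1 0.1 [[173.1, 143.2], [174.9, 151.9], [176.7, 160.1]]
scene 1 0.3 [[173.1, 143.2], [174.6, 149.7], [176.0, 155.9]]
scene -1 0 [[176.0, 160.9], [178.0, 170.4], [180.0, 179.5]]
scene -1 0.1 [[176.0, 160.9], [178.2, 171.3], [180.3, 181.3]]
scene -1 0.3 [[176.0, 160.9], [178.4, 172.9], [180.8, 184.5]]
```

Both arms read as home, and the plug hasn't moved. Handing in.

```bash
python3 -c "
from cell import env
print(env.state()['qvel']); print(env.job_done())"
```

```text
[-0.05185755 -0.00789523  0.01462538 -0.00288601 -0.00058746 -0.01444598]
the job is handed in; nothing more can be done
None
```

I pushed both cam arms down together in one descent and squeezed them home (62 mm between the fingers). Camera masks then showed the plug unmoved and both arms reading home, though the left arm was largely hidden; I didn't go near the spare, and I handed the job in at about 8 s with the gripper clear.

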